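# Draw down a gluing press in cross order

### The job

One wing nut of the round gluing press has already been turned to its red mark. Take the T-handled key and turn the other three clockwise, each until its blue tip points at its red mark and no further: first the nut diagonally opposite the finished one, and only after it the remaining two. Turn the nuts only with the key, leave the finished one as it is, and then stand the key upright on the bench again, clear of the press.

Things in the scene. Friction and masses are not known exactly. Their poses are not given: they have to be found in the camera images.
- press: Round gluing press fixed on the bench at any yaw: plywood discs 190 mm across, striped blank between, 60 mm high. On top four white dial plates (56 mm across, upper face 62 mm above the bench), each with a red mark and a brass wing nut. Wings 48 mm tip to tip, 7 to 8 mm thick, one tip blue; hub 12 mm across, rounded top 18 mm above the dial. Origin: centre of the underside, z up.
- nut_1 (a joint): Wing nut 1, already at its mark at the start: leave it. Axis at x = 40, y = 40 mm in the press's frame. Value in rad, growing clockwise seen from above: 0 = wings along the press's x, blue tip to its +x; red mark at 1.05. Stiff (0.08 N m), stays where left.
- nut_2 (a joint): Wing nut 2, one of the remaining two. Axis at x = -40, y = 40 mm in the press's frame. Value in rad, growing clockwise seen from above: 0 = wings along the press's x, blue tip to its +x; red mark at 1.05. Stiff (0.08 N m), stays where left.
- nut_3 (a joint): Wing nut 3, diagonally opposite nut 1: the first to be tightened. Axis at x = -40, y = -40 mm in the press's frame. Value in rad, growing clockwise seen from above: 0 = wings along the press's x, blue tip to its +x; red mark at 1.05. Stiff (0.08 N m), stays where left.
- nut_4 (a joint): Wing nut 4, one of the remaining two. Axis at x = 40, y = -40 mm in the press's frame. Value in rad, growing clockwise seen from above: 0 = wings along the press's x, blue tip to its +x; red mark at 1.05. Stiff (0.08 N m), stays where left.
- key_grip (a point): Centre of the dark wood crossbar (90 along x, 22 thick, 24 high) of the loose steel T key, 0.3 kg, 127 mm high, standing on the bench; 115 mm above its foot. Foot: two cheeks 44 long, 10 thick, 40 mm over both; open slot between, along x, 20 wide, 26 deep. Slot over the wings, either way round, foot 3 mm above the dial, it drives the nut after up to 0.3 rad of play.

How it is judged:
On the way:
1. the nut opposite the finished one is at its mark while the other two are still slack (value of joint nut_3 between 0.8 and 1.3 rad and value of joint each of nut_2, nut_4 below 0.5 rad), for 0.2 s.
At the end, for the whole second after the job is handed in: All four nuts are at their marks (joint value 0.8 to 1.3, that is within 14 degrees), and the key stands upright (within 8 degrees) with its foot on the bench, released, its axis at least 125 mm from the centre of the press (value of joint nut_1 between 0.8 and 1.3 rad and value of joint nut_2 between 0.8 and 1.3 rad and value of joint nut_3 between 0.8 and 1.3 rad and value of joint nut_4 between 0.8 and 1.3 rad and angle between key_grip's own z axis and vertical below 0.15 rad and height (world z) of key_grip between 0.105 and 0.127 m and horizontal distance between key_grip and press above 0.125 m); the robot touches nothing.
It fails at once if a nut is turned well past its mark (beyond 1.4 rad) (value of joint any of nut_1, nut_2, nut_3, nut_4 above 1.4 rad).
It fails at once if the finished nut is slackened (below 0.8 rad) (value of joint nut_1 below 0.8 rad).
It fails at once if the fingers themselves press on the press or its nuts (contact force between the fingers and press above 3 N).
It also fails if it takes over 61 s, if anything falls off the work surface, if the arm or the gripper's body presses on something with over 40 N, if the wrist force passes 120 N, or if a joint passes its speed limit or range.

### The arm

A 6-joint arm with a two-finger parallel gripper is mounted at the origin on a cart in front of the work surface, level with it; the furniture and walls round the work are solid. World frame = base frame: x ahead of the robot, y to its left, z up, the work surface at z = 0. Lengths are in m, angles in rad, forces in N, time in s.
With the tool pointing down it reaches from about 0.425 to 0.95 m from the base axis. Payload 3.5 kg.
Tool frame: the origin (TCP) lies at the very end of the fingers, on their centre line; the grasp point (between the pads) lies 19 mm behind it; x points along the fingers, z is the direction in which the jaws open and shut, and the axes are right-handed (so a half turn about x gives the same grasp; the last joint's range is limited). The gripper opens to 85 mm and grips with 20 to 120 N. Pads are 22 mm wide; open, the fingers measure 114 mm over their backs; the gripper's body (76 mm by 85 mm) begins 54 mm behind the grasp point. The pads swing forward as they close: fully open they stand 13 mm farther back than shut.
Start: joints at [1.024, 0.286, 1.577, -0, 1.279, -0.15], TCP at [0.261, 0.623, 0.231] pointing down, gripper open.
Joint ranges: [-2.77, 2.77], [-0.9, 2.22], [0.21, 2.48], [-1.53, 4.67], [0.24, 2.81], [-2.84, 2.84]. Speed limits (rad/s): [2.79, 2.79, 3.14, 3.14, 3.14, 3.14].

### API

Orientations are given as a unit quaternion [x, y, z, w].
In Python, from plant import ctrl, cams gives the robot as it stands.
- The arm moves only by the tool play_rows, never from a script. Its argument "rows" is a list of rows, each a list of 3 entries, a list of its own where there are three numbers: the opening in per cent of the stroke, from 0 (shut) to 100 (fully open), then the shift along the tool's x, y, z in units of 0.3 m (1.0 is 0.3 m), then the turn, a rotation vector about the tool's x, y, z in units of pi/2 rad (1.0 is pi/2 rad). A call has 1 to 10 rows; each row is the pose to reach, as a shift and turn from the pose commanded when the call began, along the tool's axes at that moment; what a row does not reach only later rows make up. A row lasts 1/12 s, in which the tool goes at most 41.7 mm and 7.16 degrees, less where a joint would pass 70% of its speed; a pose out of reach is approached as far as the arm can. A call with a number of a shift or a turn outside -1 to 1 is refused whole. A call with a gripper value outside its range is refused whole. The fingers move at their own pace and stop on an object; "force" is the grip in N (left out, the last holds). Time passes only in rows, so rows that repeat a pose let the fingers close. It gives the time, the measured TCP pose, the force and the opening at its end, in the units of the state.
- ctrl.get_state(): the state, without advancing time (a new reading comes with each control period).
- cams.read_camera(name): name is "scene" or "top" or "wrist"; returns a dict with "color" (420x560x3 uint8, red, green, blue), "fx", "fy", "cx", "cy" (pixels), "view" (4x4, takes a point from world to camera coordinates). Camera axes: x right, y down, z forward; pixel columns grow to the right and rows downward; lengths in m; the calibration is good to about 2 mm. A picture is of the moment at which its call begins. There is no depth.
- ctrl.sign_off(): hands the job in, once; it reports no verdict.
The state is a dict: "time": time; "qpos": joint angles; "dq": joint speeds; "joint_efforts": joint torques, N m; "eef_pos": TCP position; "tcp_rot": TCP orientation; "contact_force": force on the tool from outside, world axes, zero at the start; "wrist_torque": the same for the moment, N m; "opening": opening from 0.0 (shut) to 1.0 (fully open).
Only numpy, scipy, OpenCV 4.12 (cv2) and the standard library are available. Lean on these libraries where they do the work, as an engineer would, in place of code of your own. Each camera call takes 0.05 s, during which the arm holds its last target. There are 200 camera calls.

## Working session

There is one attempt and no reset: what is moved stays moved. The work goes in short steps, Python scripts to look and compute and a tool call to move; the robot and the scene stay as the last step left them, time stands still between calls to the robot, and variables do not carry over. Pictures are saved under pics/ and viewed, about 8 in all and at most 12, crops included, and the job is handed in when it is done.

Besides the shell and the picture viewer there is one more tool, called after "Call:" as name([rows], argument=value, ...), one row to a line, values as JSON. play_rows: Moves the arm, as the interface text tells. Shifts and turns lie within -1 to 1; 1 stands for 0.3 m of shift or pi/2 rad of turn. Its arguments: {"type":"object","properties":{"rows":{"type":"array"},"force":{"type":"number"}},"required":["rows"]}

```bash
ls; mkdir -p pics; python3 - <<'E'
from plant import ctrl,cams
import cv2,numpy as np
s=ctrl.get_state();print({k:np.round(v,3).tolist() for k,v in s.items()})
for n in("scene","top"):
    r=cams.read_camera(n);cv2.imwrite(f"pics/{n}0.png",r["color"][:,:,::-1]);np.save(f"pics/{n}0.npy",r["color"])
    print(n,r["fx"],r["fy"],r["cx"],r["cy"],np.round(r["view"],4).tolist())
a=cv2.imread("pics/top0.png");cv2.imwrite("pics/both.png",cv2.resize(a,(784,588)))
E
```

```text
pics
{'time': 0.0, 'qpos': [1.024, 0.287, 1.578, -0.0, 1.279, -0.15], 'dq': [0.001, 0.001, 0.001, 0.0, 0.001, -0.001], 'joint_efforts': [-0.001, -40.597, -29.263, -0.0, 0.006, 0.0], 'eef_pos': [0.261, 0.622, 0.23], 'tcp_rot': [-0.392, 0.589, 0.391, 0.588], 'contact_force': [-1.655, -0.161, -0.21], 'wrist_torque': [0.001, -0.018, 0.033], 'opening': 0.998}
scene 453.2730368784847 453.2730368784847 278.36291487083264 212.92118423853887 [[0.7613, -0.6482, -0.0162, -0.5535], [-0.3025, -0.333, -0.8931, 0.1699], [0.5735, 0.6848, -0.4496, 0.7957], [0.0, 0.0, 0.0, 1.0]]
top 481.7541386900525 481.7541386900525 274.74964404377334 207.3762557961632 [[-0.0249, -0.9996, 0.0141, -0.2567], [-0.9851, 0.0221, -0.1708, 0.5071], [0.1704, -0.0181, -0.9852, 0.8651], [0.0, 0.0, 0.0, 1.0]]
```

View pics/both.png

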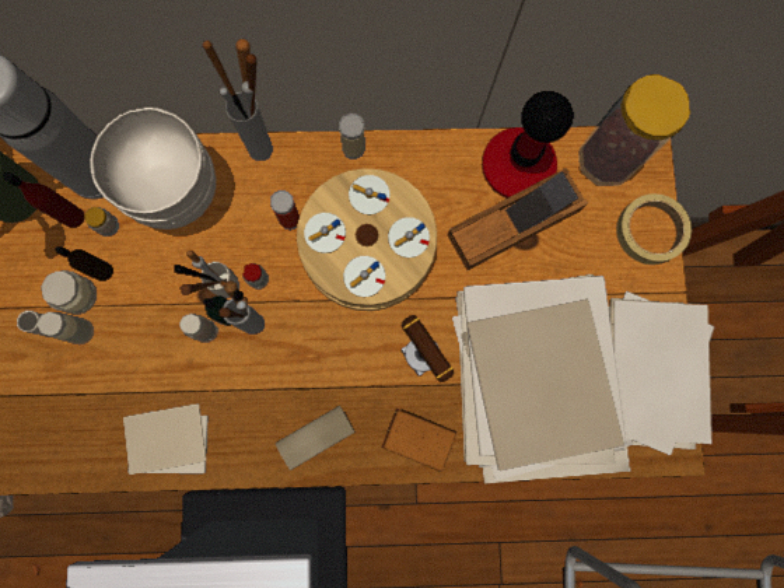

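View pics/scene0.png

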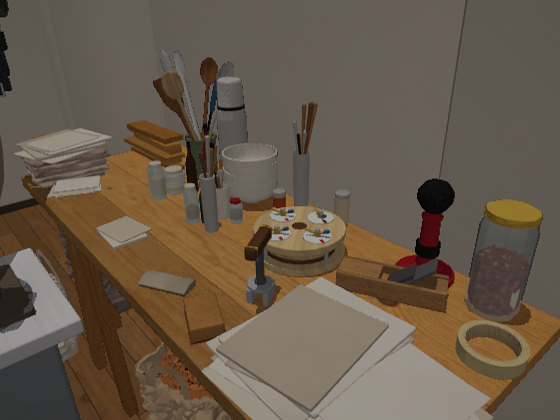

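The top view shows the press at about (262,170) px of the original, with four dials, and the key's crossbar at (305,249), its foot left of it. Next I measure by colour.

```bash
cat > h.py <<'E'
from plant import ctrl,cams
import cv2,numpy as np
def ray(r,u,v,z):
    R=r["view"][:3,:3];t=r["view"][:3,3];c=-R.T@t
    d=R.T@np.array([(u-r["cx"])/r["fx"],(v-r["cy"])/r["fy"],1]);return c+d*(z-c[2])/d[2]
def proj(r,p):
    q=r["view"][:3,:3]@p+r["view"][:3,3];return np.array([r["fx"]*q[0]/q[2]+r["cx"],r["fy"]*q[1]/q[2]+r["cy"]])
def blobs(m,amin=3):
    n,l,s,c=cv2.connectedComponentsWithStats(m.astype(np.uint8));return [(s[i,4],c[i]) for i in range(1,n) if s[i,4]>=amin]
def masks(c):
    h=cv2.cvtColor(c,cv2.COLOR_RGB2HSV).astype(int);H,S,V=h[...,0],h[...,1],h[...,2]
    return dict(white=(S<60)&(V>150),blue=(H>95)&(H<130)&(S>100)&(V>50),red=((H<6)|(H>172))&(S>150)&(V>110),brass=(H>15)&(H<28)&(S>130)&(V>60))
E
python3 - <<'E'
from h import *
r=cams.read_camera("top");c=r["color"]
sub=c[115:280,205:335];cv2.imwrite("pics/crop1.png",cv2.resize(sub,None,fx=3.6,fy=3.6,interpolation=cv2.INTER_CUBIC)[:,:,::-1])
M=masks(c);w=np.zeros(c.shape[:2],bool);w[115:225,205:318]=1
for k,z in(("white",.062),("blue",.075),("red",.062)):
    for a,p in blobs(M[k]&w):print(k,a,p.round(1),ray(r,*p,z).round(4))
E
```

```text
white 213 [266.2 131.1] [ 0.646  -0.2556  0.062 ]
white 294 [260.8 144.7] [ 0.6193 -0.2449  0.062 ]
white 4 [205.8 141. ] [ 0.6287 -0.1406  0.062 ]
white 8 [205.9 145.2] [ 0.6203 -0.1408  0.062 ]
white 502 [231. 166.] [ 0.5789 -0.188   0.062 ]
white 508 [290.9 169.5] [ 0.5697 -0.3005  0.062 ]
white 530 [259.3 197.1] [ 0.5181 -0.24    0.062 ]
blue 19 [272.4 139.7] [ 0.6245 -0.2669  0.075 ]
blue 20 [239.5 159. ] [ 0.5884 -0.2048  0.075 ]
blue 18 [300.1 161.9] [ 0.5805 -0.3173  0.075 ]
blue 16 [267.4 189.1] [ 0.5301 -0.2555  0.075 ]
red 4 [276.5 142.5] [ 0.623  -0.2747  0.062 ]
red 14 [242.9 169.2] [ 0.5721 -0.2102  0.062 ]
red 15 [302.8 172.5] [ 0.5634 -0.3227  0.062 ]
red 15 [271.5 200.3] [ 0.5116 -0.2625  0.062 ]
```

View pics/crop1.png

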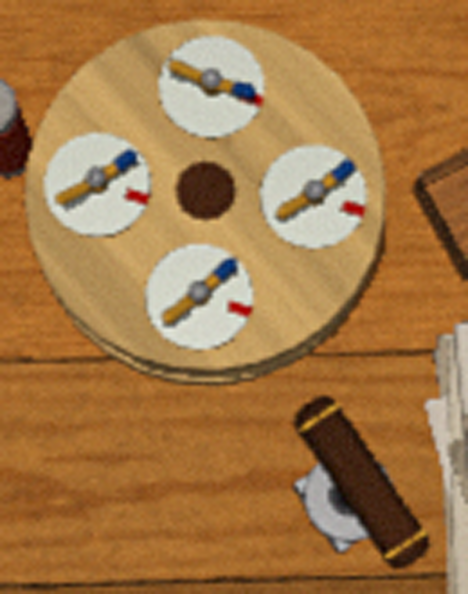

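Nut 1 (blue tip on red) is the far dial in the crop at (212,80); nut 3 is therefore the near one at (200,292), nut 2 the left one, nut 4 the right one. The key's crossbar runs from (318,413) to (408,548), and the foot is at about (335,500).

```bash
cat >> h.py <<'E'
from scipy.spatial.transform import Rotation as Ro
def tool():
    s=ctrl.get_state();R=Ro.from_quat(s["tcp_rot"]).as_matrix();return s,R
NUT={1:(.04,.04),2:(-.04,.04),3:(-.04,-.04),4:(.04,-.04)}
def hull(pts): return cv2.convexHull(pts.astype(np.float32))
E
python3 - <<'E'
from h import *
r=cams.read_camera("top");c=r["color"];M=masks(c)
print("cam",(-r["view"][:3,:3].T@r["view"][:3,3]).round(3))
C={}
for n,g in {1:(264,137),2:(231,166),3:(259,197),4:(291,170)}.items():
    yy,xx=np.mgrid[:420,:560];d=(np.hypot(xx-g[0],yy-g[1])<19)
    ys,xs=np.where(M["white"]&d)
    P=np.array([ray(r,x,y,.062)[:2] for x,y in zip(xs,ys)])
    (cx,cy),rad=cv2.minEnclosingCircle((P*1000).astype(np.float32));C[n]=np.array([cx,cy])/1000
    print(n,cx.__round__(1),cy.__round__(1),round(rad,1))
A=np.array([complex(*NUT[n]) for n in C]);B=np.array([complex(*C[n]) for n in C])
t=B.mean();k=(A.conj()*(B-t)).sum();yaw=np.angle(k);print("centre",t,"yaw",yaw,"scale",abs(k)/(abs(A)**2).sum())
for n in C:
    p=t+complex(*NUT[n])*np.exp(1j*yaw);o=[]
    for k,z in(("red",.0625),("blue",.073)):
        for a,q in blobs(M[k],2):
            w=ray(r,*q,z)[:2];v=complex(*w)-p
            if abs(v)<.03:o.append((k,a,round((yaw-np.angle(v)+np.pi)%(2*np.pi)-np.pi,3),round(abs(v)*1000,1)))
    print(n,np.round(p,4),o)
# key bar
h=cv2.cvtColor(c,cv2.COLOR_RGB2HSV)
w=np.zeros(c.shape[:2],bool);w[222:276,284:326]=1
m=(h[...,2]<75)&w
n,l,s,cc=cv2.connectedComponentsWithStats(m.astype(np.uint8));i=1+s[1:,4].argmax();ys,xs=np.where(l==i)
print("bar",s[i],cc[i])
rc=cv2.minAreaRect(np.c_[xs,ys].astype(np.float32));print(rc)
b=cv2.boxPoints(rc);print([ray(r,*p,.127)[:2].round(4).tolist() for p in b]);print("c",ray(r,*rc[0],.122))
s,R=tool();print(R.round(3))
np.savetxt("pics/press.txt",[t.real,t.imag,yaw])
E
```

```text
cam [ 0.346 -0.252  0.943]
1 631.2 -250.0 27.8
2 579.3 -189.1 27.7
3 518.5 -241.0 27.8
4 570.6 -301.8 27.7
centre (0.5749097442626954-0.24545649719238283j) yaw -0.863935207580249 scale 0.9991902366699321
1 (0.6313-0.2499j) [('red', np.int32(4), np.float64(1.036), np.float64(26.2)), ('blue', np.int32(19), np.float64(1.053), np.float64(18.1))]
2 (0.5793-0.1891j) [('red', np.int32(14), np.float64(1.042), np.float64(22.4)), ('blue', np.int32(20), np.float64(0.155), np.float64(18.4))]
3 (0.5185-0.241j) [('red', np.int32(15), np.float64(1.024), np.float64(22.6)), ('blue', np.int32(16), np.float64(0.012), np.float64(18.8))]
4 (0.5705-0.3019j) [('red', np.int32(15), np.float64(1.039), np.float64(22.0)), ('blue', np.int32(18), np.float64(0.112), np.float64(18.9))]
bar [288 229  34  40 546] [304.56227106 248.42307692]
((303.5384521484375, 248.8076629638672), (40.215763092041016, 16.0863037109375), 56.30992889404297)
[[0.436, -0.2845], [0.4508, -0.3078], [0.393, -0.3435], [0.3786, -0.3204]]
c [ 0.41485369 -0.31448309  0.122     ]
[[-0.001 -0.922  0.386]
 [-0.001  0.386  0.922]
 [-1.     0.    -0.001]]
```

Call:
play_rows([
  [100, [-0.7, 0, 0], [0, 0, 0]],
  [100, [-0.7, 0, 0], [0, 0, 0]],
  [100, [-0.7, 0, 0], [0, 0, 0]],
  [100, [-0.7, 0, 0], [0, 0, 0]],
  [100, [-0.7, 0, 0], [0, 0, 0]],
  [100, [-0.7, 0, 0], [0, 0, 0]],
])

```text
time: 0.7
eef_pos: [0.2615, 0.6237, 0.4536]
tcp_rot: [-0.389, 0.583, 0.394, 0.594]
contact_force: [-0.5, -0.4, 1.6]
opening: 1.004
```

Call:
play_rows([
  [100, [0, -0.8, -0.65], [0.6, 0, 0]],
  [100, [0, -0.8, -0.65], [0.6, 0, 0]],
  [100, [0, -0.8, -0.65], [0.6, 0, 0]],
  [100, [0, -0.8, -0.65], [0.6, 0, 0]],
  [100, [0, -0.8, -0.65], [0.6, 0, 0]],
  [100, [0, -0.8, -0.65], [0.6, 0, 0]],
  [100, [0, -0.8, -0.65], [0.6, 0, 0]],
  [100, [0, -0.8, -0.65], [0.6, 0, 0]],
  [100, [0, -0.8, -0.65], [0.6, 0, 0]],
])

```text
time: 1.45
eef_pos: [0.4085, 0.3468, 0.4411]
tcp_rot: [-0.08, 0.702, 0.079, 0.703]
contact_force: [0.6, -0.4, -1.0]
opening: 0.997
```

```bash
cat >> h.py <<'E'
def go(x,y,z,jaw):
    "units for a move to TCP x,y,z and jaw angle"
    s,R=tool();d=R.T@(np.array([x,y,z])-s["eef_pos"])/.3
    # full rotation incl. levelling
    D=np.array([0,0,-1.]);Z=np.array([np.cos(jaw),np.sin(jaw),0]);Y=np.cross(Z,D)
    w=Ro.from_matrix(R.T@np.c_[D,Y,Z]).as_rotvec()/(np.pi/2)
    print("t",round(s["time"],2),"pos",np.round(s["eef_pos"],4),"jaw",round(np.arctan2(R[1,2],R[0,2]),3),"f",np.round(s["contact_force"],1),"op",round(s["opening"],3),"q",np.round(s["qpos"],2))
    print("shift",d.round(4),"turn",w.round(4))
E
python3 -c "
from h import *
go(.36,-.05,.45,-.4)"
```

```text
t 1.45 pos [0.4085 0.3468 0.4411] jaw 0.224 f [ 0.6 -0.4 -1. ] op 0.997 q [ 0.52 -0.11  1.62 -0.    1.62  0.29]
shift [-0.0285 -1.2537 -0.4519] turn [0.3975 0.0004 0.0006]
```

Call:
play_rows([
  [100, [0, -0.94, -0.08], [0.4, 0, 0]],
  [100, [0, -0.94, -0.08], [0.4, 0, 0]],
  [100, [0, -0.94, -0.08], [0.4, 0, 0]],
  [100, [0, -0.94, -0.08], [0.4, 0, 0]],
  [100, [0, -0.94, -0.08], [0.4, 0, 0]],
  [100, [0, -0.94, -0.08], [0.4, 0, 0]],
  [100, [0, -0.94, -0.08], [0.4, 0, 0]],
])

```text
time: 2.03
eef_pos: [0.448, 0.0684, 0.4411]
tcp_rot: [0.139, 0.693, -0.139, 0.693]
contact_force: [0.7, 0.6, -0.2]
opening: 1.002
```

```bash
python3 -c "
from h import *
go(.40,-.22,.40,-1.01)"
```

```text
t 2.03 pos [0.448  0.0684 0.4411] jaw -0.396 f [ 0.7  0.6 -0.2] op 1.002 q [-0.07 -0.3   1.79 -0.    1.65  0.32]
shift [ 0.1372 -0.9486  0.2229] turn [ 3.91e-01  2.00e-04 -1.00e-04]
```

Call:
play_rows([
  [100, [0.27, -0.95, 0.22], [0.39, 0, 0]],
  [100, [0.27, -0.95, 0.22], [0.39, 0, 0]],
  [100, [0.27, -0.95, 0.22], [0.39, 0, 0]],
  [100, [0.27, -0.95, 0.22], [0.39, 0, 0]],
  [100, [0.27, -0.95, 0.22], [0.39, 0, 0]],
  [100, [0.27, -0.95, 0.22], [0.39, 0, 0]],
  [100, [0.27, -0.95, 0.22], [0.39, 0, 0]],
  [100, [0.27, -0.95, 0.22], [0.39, 0, 0]],
  [100, [0.27, -0.95, 0.22], [0.39, 0, 0]],
])

```text
time: 2.78
eef_pos: [0.3982, -0.2198, 0.3583]
tcp_rot: [0.343, 0.62, -0.343, 0.617]
contact_force: [-0.4, 0.2, -0.3]
opening: 1.003
```

```bash
python3 -c "
from h import *
r=cams.read_camera('wrist');np.savez('pics/w1.npz',**r)
cv2.imwrite('pics/w1.png',r['color'][:,:,::-1])
print((-r['view'][:3,:3].T@r['view'][:3,3]).round(3),proj(r,np.array([.414,-.318,.115])))
go(.414,-.318,.25,-1.01)"
```

```text
[ 0.466 -0.179  0.501] [367.31508921 198.58301277]
t 2.83 pos [ 0.3988 -0.2185  0.3594] jaw -1.011 f [ 0.1  0.7 -0.2] op 0.999 q [-0.73 -0.29  1.92  0.    1.51  0.29]
shift [ 0.3639 -0.1336  0.3089] turn [-0.0004 -0.0016 -0.0001]
```

View pics/w1.png

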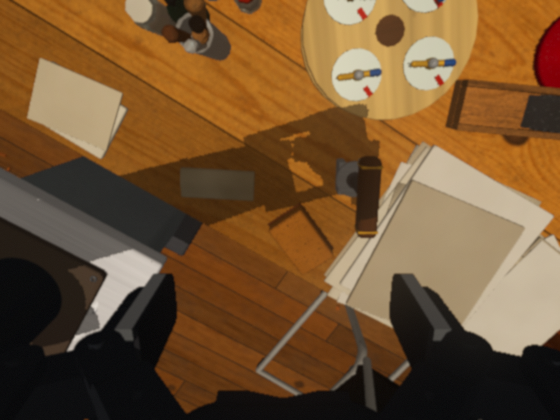

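The wrist view shows the crossbar from (369,156) to (367,237), with the foot at (347,178). I triangulate it with the top view.

```bash
python3 - <<'E'
from h import *
t=cams.read_camera("top");w=dict(np.load('pics/w1.npz'))
h=cv2.cvtColor(w['color'],cv2.COLOR_RGB2HSV);m=np.zeros((420,560),bool);m[145:245,352:386]=1
m&=(h[...,2]<90)&(h[...,1]>70)
n,l,s,cc=cv2.connectedComponentsWithStats(m.astype(np.uint8));i=1+s[1:,4].argmax();ys,xs=np.where(l==i)
rc=cv2.minAreaRect(np.c_[xs,ys].astype(np.float32));print(rc,cc[i])
def tri(a,b):
    A=[];B=[]
    for r,p in((t,a),(w,b)):
        R=r["view"][:3,:3];c=-R.T@r["view"][:3,3];d=R.T@np.array([(p[0]-r["cx"])/r["fx"],(p[1]-r["cy"])/r["fy"],1]);d/=np.linalg.norm(d)
        P=np.eye(3)-np.outer(d,d);A.append(P);B.append(P@c)
    return np.linalg.lstsq(np.vstack(A),np.hstack(B),rcond=None)[0]
print("mid",tri((305.7,248),(368,196)))
for p in((369,155),(367,237)):print("w",ray(w,*p,.12).round(4))
for p in((292,228),(319.5,268)):print("t",ray(t,*p,.12).round(4))
E
```

```text
((366.5, 188.5), (29.0, 83.0), 0.0) [366.44994438 191.06062291]
mid [ 0.41666252 -0.31878339  0.11074435]
w [ 0.4538 -0.2898  0.12  ]
w [ 0.3783 -0.3423  0.12  ]
t [ 0.4513 -0.296   0.12  ]
t [ 0.3818 -0.3406  0.12  ]
```

Call:
play_rows([
  [100, [0.36, -0.128, 0.311], [-0.02, 0, 0]],
  [100, [0.36, -0.128, 0.311], [-0.02, 0, 0]],
  [100, [0.36, -0.128, 0.311], [-0.02, 0, 0]],
  [100, [0.36, -0.128, 0.311], [-0.02, 0, 0]],
  [100, [0.36, -0.128, 0.311], [-0.02, 0, 0]],
  [100, [0.36, -0.128, 0.311], [-0.02, 0, 0]],
])

```text
time: 3.38
eef_pos: [0.4169, -0.3163, 0.252]
tcp_rot: [0.332, 0.625, -0.331, 0.624]
contact_force: [-0.2, 0.1, 0.5]
opening: 0.999
```

```bash
python3 -c "
from h import *
r=cams.read_camera('wrist');np.savez('pics/w2.npz',**r)
cv2.imwrite('pics/w2.png',r['color'][:,:,::-1])
print(proj(r,np.array([.416,-.318,.127])),proj(r,np.array([.416,-.318,.115])))
go(.416,-.318,.096,-.98)"
```

```text
[283.82127856 197.6074953 ] [283.81710476 193.19476932]
t 3.43 pos [ 0.4173 -0.3165  0.2536] jaw -0.976 f [-0.2 -0.7  0.4] op 0.994 q [-0.84 -0.07  1.92  0.    1.29  0.13]
shift [ 0.5255 -0.0068  0.0012] turn [ 0.0028  0.0006 -0.0005]
```

View pics/w2.png

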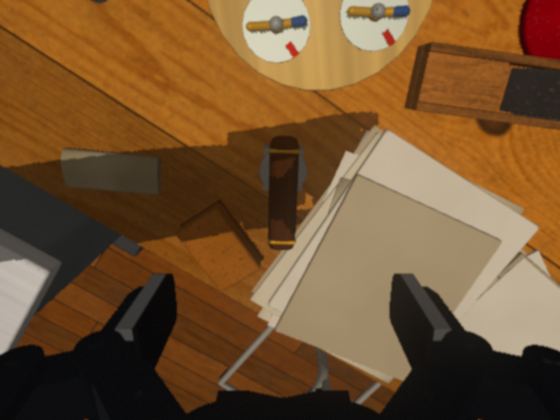

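The bar is vertical in the image, with its rings at (284,151) and (283,243) and its middle at (283.5,196.5). The prediction was (283.8,197.6), so I descend and grip.

Call:
play_rows([
  [100, [0.525, -0.003, 0], [0, 0, 0]],
  [100, [0.525, -0.003, 0], [0, 0, 0]],
  [100, [0.525, -0.003, 0], [0, 0, 0]],
  [100, [0.525, -0.003, 0], [0, 0, 0]],
  [100, [0.525, -0.003, 0], [0, 0, 0]],
  [0, [0.525, -0.003, 0], [0, 0, 0]],
  [0, [0.525, -0.003, 0], [0, 0, 0]],
  [0, [0.525, -0.003, 0], [0, 0, 0]],
  [0, [0.525, -0.003, 0], [0, 0, 0]],
  [0, [0.525, -0.003, 0], [0, 0, 0]],
], force=70)

```text
time: 4.27
eef_pos: [0.4164, -0.3194, 0.0973]
tcp_rot: [0.332, 0.623, -0.333, 0.626]
contact_force: [-1.6, 0.3, 1.4]
opening: 0.302
```

Call:
play_rows([
  [0, [0, 0, 0], [0, 0, 0]],
  [0, [0, 0, 0], [0, 0, 0]],
  [0, [0, 0, 0], [0, 0, 0]],
  [0, [0, 0, 0], [0, 0, 0]],
  [0, [0, 0, 0], [0, 0, 0]],
])

```text
time: 4.68
eef_pos: [0.4159, -0.3189, 0.0972]
tcp_rot: [0.332, 0.624, -0.332, 0.625]
contact_force: [-1.9, 2.0, 6.5]
opening: 0.25
```

```bash
python3 -c "
from h import *
go(.416,-.318,.096,-.98)"
```

```text
t 4.68 pos [ 0.4159 -0.3189  0.0972] jaw -0.978 f [-1.9  2.   6.5] op 0.25 q [-0.85  0.11  2.05  0.    0.98  0.13]
shift [ 0.0041  0.0018 -0.0024] turn [ 0.0012  0.0009 -0.0003]
```

Call:
play_rows([
  [0, [-0.41, 0, 0], [0, 0, 0]],
  [0, [-0.41, 0, 0], [0, 0, 0]],
  [0, [-0.41, 0, 0], [0, 0, 0]],
  [0, [-0.41, 0.43, -0.025], [-0.5, 0, 0]],
  [0, [-0.41, 0.43, -0.025], [-0.5, 0, 0]],
  [0, [-0.41, 0.43, -0.025], [-0.5, 0, 0]],
  [0, [-0.41, 0.43, -0.025], [-0.5, 0, 0]],
  [0, [-0.41, 0.43, -0.025], [-0.5, 0, 0]],
  [0, [-0.41, 0.43, -0.025], [-0.5, 0, 0]],
  [0, [-0.41, 0.43, -0.025], [-0.5, 0, 0]],
])

```text
time: 5.52
eef_pos: [0.518, -0.2393, 0.2173]
tcp_rot: [0.066, 0.704, -0.066, 0.704]
contact_force: [-0.7, 0.8, -2.2]
opening: 0.244
```

```bash
python3 -c "
from h import *
go(.5185,-.241,.20,.67)"
```

```text
t 5.52 pos [ 0.518  -0.2393  0.2173] jaw -0.187 f [-0.7  0.8 -2.2] op 0.244 q [-0.61  0.07  1.85 -0.    1.22 -0.42]
shift [ 0.0577 -0.0051  0.0027] turn [-0.5455 -0.0006 -0.0006]
```

Call:
play_rows([
  [0, [0.058, -0.005, 0.003], [-0.545, 0, 0]],
  [0, [0.058, -0.005, 0.003], [-0.545, 0, 0]],
  [0, [0.058, -0.005, 0.003], [-0.545, 0, 0]],
  [0, [0.058, -0.005, 0.003], [-0.545, 0, 0]],
  [0, [0.058, -0.005, 0.003], [-0.545, 0, 0]],
  [0, [0.058, -0.005, 0.003], [-0.545, 0, 0]],
  [0, [0.058, -0.005, 0.003], [-0.545, 0, 0]],
  [0, [0.058, -0.005, 0.003], [-0.545, 0, 0]],
  [0, [0.058, -0.005, 0.003], [-0.545, 0, 0]],
])

```text
time: 6.27
eef_pos: [0.5184, -0.2415, 0.2002]
tcp_rot: [-0.229, 0.669, 0.23, 0.669]
contact_force: [0.4, -0.3, -2.1]
opening: 0.244
```

```bash
python3 -c "
from h import *
r=cams.read_camera('wrist');t=cams.read_camera('scene')
a=t['color'][130:300,170:380]
b=cv2.resize(a,None,fx=2,fy=2,interpolation=cv2.INTER_CUBIC);c=cv2.resize(r['color'],(453,340))
cv2.imwrite('pics/c3.png',np.hstack([c[:,:370],b])[:,:,::-1])
go(.5185,-.241,.162,.67)"
```

```text
t 6.37 pos [ 0.5185 -0.2416  0.2003] jaw 0.661 f [ 0.5 -0.2 -2.7] op 0.249 q [-0.61  0.09  1.86  0.    1.19 -1.27]
shift [0.1276 0.0016 0.0011] turn [-0.0056 -0.0001 -0.0003]
```

View pics/c3.png

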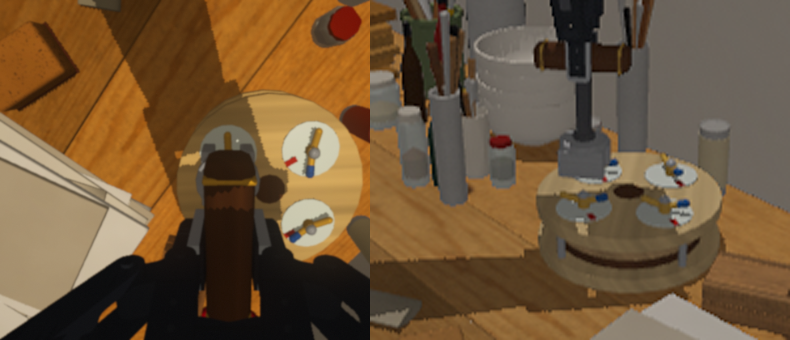

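The wrist part shows nut 3's wing under the crossbar, at (228,137), in line with it. In the scene part the foot hangs upright over the near-left dial at (583,205). Now I lower it.

Call:
play_rows([
  [0, [0.06, 0, 0], [0, 0, 0]],
  [0, [0.09, 0, 0], [0, 0, 0]],
  [0, [0.11, 0, 0], [0, 0, 0]],
  [0, [0.128, 0, 0], [0, 0, 0]],
  [0, [0.128, 0, 0], [0, 0, 0]],
  [0, [0.128, 0, 0], [0, 0, 0]],
])

```text
time: 6.87
eef_pos: [0.5187, -0.2416, 0.1618]
tcp_rot: [-0.23, 0.669, 0.23, 0.668]
contact_force: [-0.3, -0.7, -3.1]
opening: 0.243
```

```bash
python3 -c "
from h import *
s,R=tool();print(s['wrist_torque'])
go(.5185,-.241,.162,-.606)"
```

```text
[-0.05938525  0.06872512 -0.01603723]
t 6.87 pos [ 0.5187 -0.2416  0.1618] jaw 0.663 f [-0.3 -0.7 -3.1] op 0.243 q [-0.61  0.13  1.89 -0.    1.12 -1.28]
shift [-0.0005  0.002   0.0009] turn [ 8.08e-01 -3.00e-04 -2.00e-04]
```

Call:
play_rows([
  [0, [0, 0, 0], [0.08, 0, 0]],
  [0, [0, 0, 0], [0.16, 0, 0]],
  [0, [0, 0, 0], [0.24, 0, 0]],
  [0, [0, 0, 0], [0.32, 0, 0]],
  [0, [0, 0, 0], [0.4, 0, 0]],
  [0, [0, 0, 0], [0.48, 0, 0]],
  [0, [0, 0, 0], [0.56, 0, 0]],
  [0, [0, 0, 0], [0.64, 0, 0]],
  [0, [0, 0, 0], [0.71, 0, 0]],
  [0, [0, 0, 0], [0.75, 0, 0]],
])

```text
time: 7.7
eef_pos: [0.5181, -0.2427, 0.163]
tcp_rot: [0.18, 0.684, -0.182, 0.683]
contact_force: [-3.2, -2.0, -1.0]
opening: 0.247
```

Call:
play_rows([
  [0, [0, 0, 0], [0.02, 0, 0]],
  [0, [0, 0, 0], [0.03, 0, 0]],
  [0, [0, 0, 0], [0.03, 0, 0]],
  [0, [0, 0, 0], [0.03, 0, 0]],
  [0, [0, 0, 0], [-0.05, 0, 0]],
  [0, [0, 0, 0], [-0.07, 0, 0]],
  [0, [0, 0, 0], [-0.07, 0, 0]],
])

```text
time: 8.28
eef_pos: [0.5196, -0.2414, 0.1624]
tcp_rot: [0.142, 0.692, -0.142, 0.694]
contact_force: [0.1, -0.3, -3.2]
opening: 0.247
```

```bash
python3 -c "
from h import *
s,R=tool();print(s['wrist_torque'])
go(.5185,-.241,.20,-.606)"
```

```text
[-0.01900002 -0.01424197 -0.01979393]
t 8.28 pos [ 0.5196 -0.2414  0.1624] jaw -0.404 f [ 0.1 -0.3 -3.2] op 0.247 q [-0.61  0.13  1.89  0.    1.12 -0.21]
shift [-0.1253  0.     -0.0037] turn [ 0.1283  0.0014 -0.001 ]
```

Call:
play_rows([
  [0, [-0.13, 0, 0], [0, 0, 0]],
  [0, [-0.14, 0, 0], [0, 0, 0]],
  [0, [-0.14, 0.239, 0.114], [-0.6, 0, 0]],
  [0, [-0.14, 0.239, 0.114], [-0.6, 0, 0]],
  [0, [-0.14, 0.239, 0.114], [-0.6, 0, 0]],
  [0, [-0.14, 0.239, 0.114], [-0.6, 0, 0]],
  [0, [-0.14, 0.239, 0.114], [-0.6, 0, 0]],
  [0, [-0.14, 0.239, 0.114], [-0.6, 0, 0]],
  [0, [-0.14, 0.239, 0.114], [-0.6, 0, 0]],
  [0, [-0.14, 0.239, 0.114], [-0.6, 0, 0]],
])

```text
time: 9.12
eef_pos: [0.5791, -0.1889, 0.2041]
tcp_rot: [-0.19, 0.681, 0.189, 0.682]
contact_force: [-0.6, -0.0, -1.8]
opening: 0.244
```

```bash
cat >> h.py <<'E'
def nuts():
    r=cams.read_camera("top");M=masks(r["color"]);x,y,yaw=np.loadtxt("pics/press.txt")
    for n,q in NUT.items():
        p=complex(x,y)+complex(*q)*np.exp(1j*yaw)
        for k,z in(("red",.0625),("blue",.073)):
            for a,b in blobs(M[k],2):
                v=complex(*ray(r,*b,z)[:2])-p
                if abs(v)<.03:print(n,k,a,round((yaw-np.angle(v)+np.pi)%(2*np.pi)-np.pi,3),round(abs(v)*1000,1))
    return r
E
python3 -c "
from h import *
r=nuts()
cv2.imwrite('pics/c4.png',cv2.resize(r['color'][100:280,190:350],None,fx=3.3,fy=3.3,interpolation=cv2.INTER_CUBIC)[:,:,::-1])
go(.5793,-.1891,.162,.54)"
```

```text
1 red 2 1.0 26.0
1 blue 18 1.05 17.8
3 red 11 1.042 23.6
3 blue 21 0.924 18.2
4 red 13 1.029 22.2
4 blue 18 0.112 18.9
t 9.17 pos [ 0.579  -0.1889  0.204 ] jaw 0.543 f [ 0.2 -0.8 -3.5] op 0.242 q [-0.48  0.17  1.77  0.    1.2  -1.03]
shift [ 0.1401 -0.0008  0.0003] turn [0.0018 0.0011 0.0005]
```

View pics/c4.png

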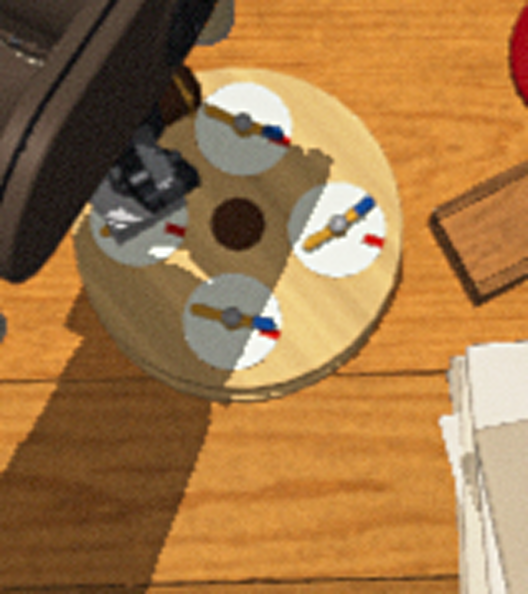

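Nut 3 reads 0.92 rad, inside its window, with the blue tip at (264,322) beside its mark at (271,335). Nut 4 is still at 0.11. I turn the next nuts by 0.1 rad more of key angle, and lower onto nut 2.

Call:
play_rows([
  [0, [0.06, 0, 0], [0, 0, 0]],
  [0, [0.1, 0, 0], [0, 0, 0]],
  [0, [0.125, 0, 0], [0, 0, 0]],
  [0, [0.14, 0, 0], [0, 0, 0]],
  [0, [0.14, 0, 0], [0, 0, 0]],
  [0, [0.14, 0, 0], [0, 0, 0]],
])

```text
time: 9.67
eef_pos: [0.5785, -0.1892, 0.1619]
tcp_rot: [-0.188, 0.682, 0.188, 0.682]
contact_force: [0.0, 0.3, -2.1]
opening: 0.247
```

```bash
python3 -c "
from h import *
go(.5793,-.1891,.162,-.663)"
```

```text
t 9.67 pos [ 0.5785 -0.1892  0.1619] jaw 0.537 f [ 0.   0.3 -2.1] op 0.247 q [-0.48  0.21  1.8   0.    1.13 -1.02]
shift [-0.0002 -0.001   0.0026] turn [ 7.642e-01  0.000e+00 -1.000e-04]
```

Call:
play_rows([
  [0, [0, 0, 0], [0.08, 0, 0]],
  [0, [0, 0, 0], [0.16, 0, 0]],
  [0, [0, 0, 0], [0.24, 0, 0]],
  [0, [0, 0, 0], [0.32, 0, 0]],
  [0, [0, 0, 0], [0.4, 0, 0]],
  [0, [0, 0, 0], [0.48, 0, 0]],
  [0, [0, 0, 0], [0.56, 0, 0]],
  [0, [0, 0, 0], [0.64, 0, 0]],
  [0, [0, 0, 0], [0.7, 0, 0]],
  [0, [0, 0, 0], [0.74, 0, 0]],
])

```text
time: 10.5
eef_pos: [0.5787, -0.1899, 0.1631]
tcp_rot: [0.218, 0.672, -0.219, 0.673]
contact_force: [0.0, -0.1, -2.7]
opening: 0.246
```

Call:
play_rows([
  [0, [0, 0, 0], [0.02, 0, 0]],
  [0, [0, 0, 0], [0.025, 0, 0]],
  [0, [0, 0, 0], [0.025, 0, 0]],
  [0, [0, 0, 0], [0.025, 0, 0]],
  [0, [0, 0, 0], [-0.05, 0, 0]],
  [0, [0, 0, 0], [-0.09, 0, 0]],
  [0, [0, 0, 0], [-0.09, 0, 0]],
  [0, [-0.13, 0, 0], [-0.09, 0, 0]],
  [0, [-0.14, 0, 0], [-0.09, 0, 0]],
  [0, [-0.14, 0, 0], [-0.09, 0, 0]],
])

```text
time: 11.33
eef_pos: [0.5805, -0.1901, 0.2076]
tcp_rot: [0.169, 0.684, -0.17, 0.689]
contact_force: [-0.3, -1.0, -1.8]
opening: 0.243
```

```bash
python3 -c "
from h import *
go(.5705,-.3019,.204,.585)"
```

```text
t 11.33 pos [ 0.5805 -0.1901  0.2076] jaw -0.484 f [-0.3 -1.  -1.8] op 0.243 q [-0.48  0.16  1.77  0.    1.2   0.  ]
shift [ 0.0131 -0.3454  0.1438] turn [-0.6807  0.0047  0.0024]
```

Call:
play_rows([
  [0, [0, -0.345, 0.143], [-0.68, 0, 0]],
  [0, [0, -0.345, 0.143], [-0.68, 0, 0]],
  [0, [0, -0.345, 0.143], [-0.68, 0, 0]],
  [0, [0, -0.345, 0.143], [-0.68, 0, 0]],
  [0, [0, -0.345, 0.143], [-0.68, 0, 0]],
  [0, [0, -0.345, 0.143], [-0.68, 0, 0]],
  [0, [0, -0.345, 0.143], [-0.68, 0, 0]],
  [0, [0, -0.345, 0.143], [-0.68, 0, 0]],
  [0, [0, -0.345, 0.143], [-0.68, 0, 0]],
  [0, [0, -0.345, 0.143], [-0.68, 0, 0]],
])

```text
time: 12.17
eef_pos: [0.5677, -0.3003, 0.202]
tcp_rot: [-0.203, 0.677, 0.205, 0.677]
contact_force: [-0.1, -0.0, -2.5]
opening: 0.246
```

```bash
python3 -c "
from h import *
nuts()
go(.5705,-.3019,.162,.585)"
```

```text
3 red 9 1.048 24.1
3 blue 16 0.906 19.2
4 red 2 1.063 26.5
t 12.22 pos [ 0.5677 -0.3003  0.2022] jaw 0.583 f [ 0.1  0.5 -2.7] op 0.246 q [-0.64  0.24  1.69  0.    1.22 -1.23]
shift [ 0.134  -0.0097  0.0049] turn [-0.0015 -0.0004 -0.0015]
```

Call:
play_rows([
  [0, [0.06, -0.01, 0.005], [0, 0, 0]],
  [0, [0.1, -0.01, 0.005], [0, 0, 0]],
  [0, [0.12, -0.01, 0.005], [0, 0, 0]],
  [0, [0.134, -0.01, 0.005], [0, 0, 0]],
  [0, [0.134, -0.01, 0.005], [0, 0, 0]],
  [0, [0.134, -0.01, 0.005], [0, 0, 0]],
])

```text
time: 12.72
eef_pos: [0.5711, -0.3024, 0.1637]
tcp_rot: [-0.204, 0.677, 0.204, 0.677]
contact_force: [0.3, -0.5, -2.5]
opening: 0.248
```

```bash
python3 -c "
from h import *
go(.5705,-.3019,.162,-.663)"
```

```text
t 12.72 pos [ 0.5711 -0.3024  0.1637] jaw 0.585 f [ 0.3 -0.5 -2.5] op 0.248 q [-0.64  0.28  1.71  0.    1.15 -1.23]
shift [ 0.0056  0.0026 -0.0008] turn [ 7.942e-01 -2.000e-04 -2.000e-04]
```

Call:
play_rows([
  [0, [0.005, 0, 0], [0.08, 0, 0]],
  [0, [0.005, 0, 0], [0.16, 0, 0]],
  [0, [0.005, 0, 0], [0.24, 0, 0]],
  [0, [0.005, 0, 0], [0.32, 0, 0]],
  [0, [0.005, 0, 0], [0.4, 0, 0]],
  [0, [0.005, 0, 0], [0.48, 0, 0]],
  [0, [0.005, 0, 0], [0.56, 0, 0]],
  [0, [0.005, 0, 0], [0.64, 0, 0]],
  [0, [0.005, 0, 0], [0.72, 0, 0]],
  [0, [0.005, 0, 0], [0.765, 0, 0]],
])

```text
time: 13.55
eef_pos: [0.57, -0.3037, 0.1634]
tcp_rot: [0.215, 0.674, -0.217, 0.672]
contact_force: [-3.8, -1.3, -1.9]
opening: 0.247
```

Call:
play_rows([
  [0, [0, 0, 0], [0.02, 0, 0]],
  [0, [0, 0, 0], [0.025, 0, 0]],
  [0, [0, 0, 0], [0.025, 0, 0]],
  [0, [0, 0, 0], [0.025, 0, 0]],
  [0, [0, 0, 0], [-0.05, 0, 0]],
  [0, [0, 0, 0], [-0.09, 0, 0]],
  [0, [0, 0, 0], [-0.09, 0, 0]],
  [0, [-0.13, 0, 0], [-0.09, 0, 0]],
  [0, [-0.2, 0, 0], [-0.09, 0, 0]],
  [0, [-0.2, 0, 0], [-0.09, 0, 0]],
])

```text
time: 14.38
eef_pos: [0.5747, -0.3043, 0.2299]
tcp_rot: [0.165, 0.682, -0.169, 0.692]
contact_force: [1.6, -0.8, -0.6]
opening: 0.244
```

```bash
python3 -c "
from h import *
nuts()
go(.416,-.319,.222,-.98)"
```

```text
3 red 8 1.046 24.8
3 blue 20 0.901 18.1
4 red 4 1.075 25.6
4 blue 7 1.036 21.6
t 14.43 pos [ 0.5736 -0.3036  0.2268] jaw -0.477 f [-0.3  0.1 -1.9] op 0.247 q [-0.64  0.23  1.66  0.    1.25 -0.17]
shift [ 0.0119 -0.2866 -0.4433] turn [ 0.3205  0.0061 -0.0012]
```

Call:
play_rows([
  [0, [0, -0.287, -0.443], [0.32, 0.003, 0]],
  [0, [0, -0.287, -0.443], [0.32, 0.003, 0]],
  [0, [0, -0.287, -0.443], [0.32, 0.003, 0]],
  [0, [0, -0.287, -0.443], [0.32, 0.003, 0]],
  [0, [0, -0.287, -0.443], [0.32, 0.003, 0]],
  [0, [0, -0.287, -0.443], [0.32, 0.003, 0]],
  [0, [0, -0.287, -0.443], [0.32, 0.003, 0]],
  [0, [0, -0.287, -0.443], [0.32, 0.003, 0]],
])

```text
time: 15.1
eef_pos: [0.4143, -0.318, 0.2218]
tcp_rot: [0.333, 0.626, -0.331, 0.623]
contact_force: [0.3, -0.2, -2.4]
opening: 0.246
```

```bash
python3 -c "
from h import *
r=nuts()
w=cams.read_camera('scene');a=cv2.resize(w['color'][150:320,200:380],None,fx=2,fy=2);b=cv2.resize(r['color'][110:280,190:350],None,fx=2,fy=2,interpolation=cv2.INTER_CUBIC)
cv2.imwrite('pics/c5.png',np.hstack([a,b])[:,:,::-1])
go(.416,-.319,.098,-.98)"
```

```text
1 red 4 1.036 26.2
1 blue 18 1.05 17.8
2 red 5 1.063 25.6
2 blue 20 1.045 18.2
t 15.2 pos [ 0.4145 -0.318   0.222 ] jaw -0.977 f [ 0.8 -0.3 -2.7] op 0.249 q [-0.85 -0.04  1.95 -0.    1.23  0.13]
shift [0.4134 0.0027 0.0074] turn [ 0.0021 -0.003   0.0006]
```

View pics/c5.png

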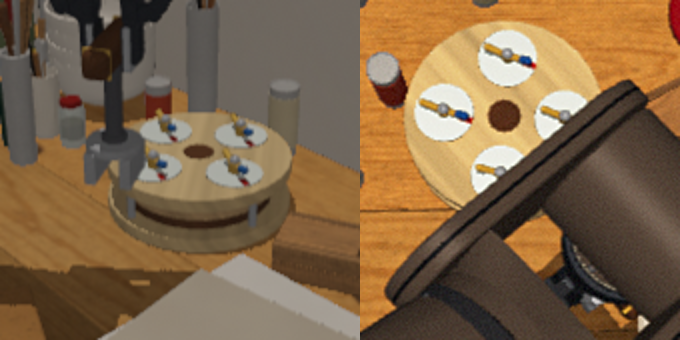

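The key hangs upright. Nuts 1 and 2 read 1.05, and the wing lines of 3 and 4 look parallel to them, though the arm hides their tips. I set the key down on its old spot.

Call:
play_rows([
  [0, [0.12, 0, 0], [0, -0.003, 0]],
  [0, [0.24, 0, 0.003], [0, -0.003, 0]],
  [0, [0.33, 0, 0.003], [0, -0.003, 0]],
  [0, [0.38, 0, 0.003], [0, -0.003, 0]],
  [0, [0.4, 0, 0.003], [0, -0.003, 0]],
  [0, [0.41, 0, 0.003], [0, -0.003, 0]],
  [0, [0.415, 0, 0.003], [0, -0.003, 0]],
  [0, [0.415, 0, 0.003], [0, -0.003, 0]],
  [0, [0.415, 0, 0.003], [0, -0.003, 0]],
])

```text
time: 15.95
eef_pos: [0.4147, -0.3195, 0.0994]
tcp_rot: [0.331, 0.623, -0.333, 0.625]
contact_force: [0.2, 1.3, -2.6]
opening: 0.241
```

```bash
python3 -c "
from h import *
go(.416,-.319,.097,-.98)"
```

```text
t 15.95 pos [ 0.4147 -0.3195  0.0994] jaw -0.978 f [ 0.2  1.3 -2.6] op 0.241 q [-0.85  0.1   2.05 -0.    0.99  0.13]
shift [0.0081 0.0046 0.0012] turn [0.0014 0.0021 0.0005]
```

Force is still −2.6 N, so the key is hanging about 2 mm up. I lower it a little further.

Call:
play_rows([
  [0, [0.004, 0, 0], [0, 0, 0]],
  [0, [0.006, 0, 0], [0, 0, 0]],
  [0, [0.008, 0, 0], [0, 0, 0]],
  [0, [0.008, 0, 0], [0, 0, 0]],
])

```text
time: 16.28
eef_pos: [0.4143, -0.3193, 0.0972]
tcp_rot: [0.331, 0.624, -0.333, 0.625]
contact_force: [-1.1, 2.4, 5.5]
opening: 0.244
```

Contact (+5.5 N, as at the first grasp). I open slowly and evenly, and retreat straight up.

Call:
play_rows([
  [35, [0, 0, 0], [0, 0, 0]],
  [50, [0, 0, 0], [0, 0, 0]],
  [70, [0, 0, 0], [0, 0, 0]],
  [100, [0, 0, 0], [0, 0, 0]],
  [100, [0, 0, 0], [0, 0, 0]],
  [100, [0, 0, 0], [0, 0, 0]],
  [100, [0, 0, 0], [0, 0, 0]],
  [100, [0, 0, 0], [0, 0, 0]],
])

```text
time: 16.95
eef_pos: [0.4137, -0.3186, 0.0953]
tcp_rot: [0.332, 0.624, -0.333, 0.624]
contact_force: [-0.4, -0.3, 0.4]
opening: 1.002
```

Call:
play_rows([
  [100, [-0.08, 0, 0], [0, 0, 0]],
  [100, [-0.2, 0, 0], [0, 0, 0]],
  [100, [-0.32, 0, 0], [0, 0, 0]],
  [100, [-0.45, 0, 0], [0, 0, 0]],
  [100, [-0.6, 0, 0], [0, 0, 0]],
  [100, [-0.7, 0, 0], [0, 0, 0]],
  [100, [-0.7, 0, 0], [0, 0, 0]],
])

```text
time: 17.53
eef_pos: [0.4162, -0.3209, 0.3152]
tcp_rot: [0.33, 0.619, -0.335, 0.629]
contact_force: [0.5, -0.2, 0.5]
opening: 1.0
```

Call:
play_rows([
  [100, [0, 0.5, -0.8], [0, 0, 0]],
  [100, [0, 0.5, -0.8], [0, 0, 0]],
  [100, [0, 0.5, -0.8], [0, 0, 0]],
  [100, [0, 0.5, -0.8], [0, 0, 0]],
  [100, [0, 0.5, -0.8], [0, 0, 0]],
  [100, [0, 0.5, -0.8], [0, 0, 0]],
  [100, [0, 0.5, -0.8], [0, 0, 0]],
  [100, [0, 0.5, -0.8], [0, 0, 0]],
  [100, [0, 0.5, -0.8], [0, 0, 0]],
])

```text
time: 18.28
eef_pos: [0.404, -0.034, 0.3052]
tcp_rot: [0.33, 0.625, -0.331, 0.625]
contact_force: [0.5, 0.4, -0.3]
opening: 1.002
```

```bash
python3 -c "
from h import *
r=nuts()
w=cams.read_camera('scene');a=cv2.resize(w['color'][150:320,200:380],None,fx=2,fy=2);b=cv2.resize(r['color'][110:280,190:350],None,fx=2,fy=2,interpolation=cv2.INTER_CUBIC)
cv2.imwrite('pics/c6.png',np.hstack([a,b])[:,:,::-1])
go(.416,-.319,.098,-.98)"
```

```text
1 red 4 1.036 26.2
1 blue 18 1.05 17.8
2 red 3 1.05 26.7
2 blue 20 1.045 18.2
3 red 7 1.057 24.8
3 blue 22 0.915 18.3
4 red 5 1.051 25.6
4 blue 20 1.019 18.5
t 18.38 pos [ 0.4042 -0.0359  0.305 ] jaw -0.978 f [-0.1 -0.2  0.3] op 0.998 q [-0.34 -0.4   2.1  -0.    1.44  0.64]
shift [ 0.6913 -0.4938  0.8043] turn [0.0013 0.0003 0.0009]
```

View pics/c6.png

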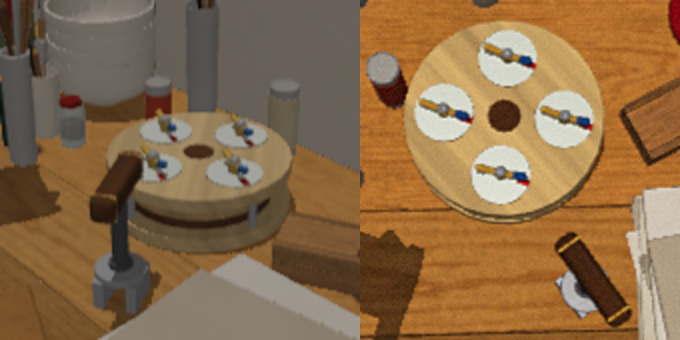

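The key stands upright at about (120,270) in the scene part and is clear of the press. All four nuts are at their marks, so I hand in.

```bash
python3 -c "
from plant import ctrl
print(ctrl.sign_off())"
```

```text
the job is handed in; nothing more can be done
None
```

I took the key and turned nut 3 first, then nuts 2 and 4. I then stood the key back near its old spot, about 175 mm from the press centre, released it, moved the arm away and handed the job in at about 18.4 s.

The last top-camera check read these values, all inside the 0.8–1.3 rad window:

| Nut | Value (rad) |
|---|---|
| 1 | 1.05 (unchanged) |
| 2 | 1.05 |
| 3 | 0.92 |
| 4 | 1.02 |

- **Nut 3:** it stopped a little short because the play was larger than I allowed for (about 0.34 rad). I left it there and turned the key 0.1 rad further on the other two.
- **Order:** after nut 3 was turned, nut 4 still read 0.11. Nut 2 was hidden by the gripper at that moment. It had read 0.16 at the start and had not been touched.
- **Key:** it looks upright in the last pictures, and the force on the gripper read about zero. I did not measure its tilt in numbers.

No check failed or disagreed, and the sign-off gave no verdict.

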